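Turn the parts carousel until the spare wheel faces the sensor

TASK

Turn the round parts carousel by pushing at its rim, where it has upright finger posts, until the cup holding the spare rover wheel stands squarely in front of the two-eyed distance sensor, and leave it at rest there. Push gently with the fingertips and turn it slowly; do not pinch or lift anything, do not touch the parts in the cups or the sensor, and leave the other things on the desk where they are.

Things in the scene. Friction and masses are not known exactly. Their poses are not given: they have to be found in the camera images.
- carousel: round turntable: flat disc 256 mm across, top 32 mm above the desk, turning either way without stops about a fixed upright axis; about 1 N at the rim turns it and it stops almost at once when the push ends. Origin on the axis, at desk height; z up; its x axis turns with it and points at post 0. A hub 52 mm wide on the axis is 48 mm high over the desk.
- post0 (a point): finger post 0, its top centre. Five like it, round upright pins 12 mm thick from 32 to 72 mm above the desk, stand near the rim, 118 mm from the axis, one in each gap between cups: at 0, 72, 144, 216 and 288 degrees counter-clockwise from the carousel's x axis
- cup0 (a point): centre of the floor of cup 0. Five like it, open round cups 68 mm outside, 62 mm inside, floor 40 mm and rim 54 mm above the desk, centres 75 mm from the axis, at 180, 252, 324, 36 and 108 degrees counter-clockwise from the carousel's x axis. Each holds one loose part
- wheel_center (a point): centre of the spare wheel: black tread tyre with a small round hub plate, 56 mm in diameter and 28 mm thick, lying flat in one of the cups (which one varies) with about 3 mm play all round; its centre is 54 mm above the desk and 75 mm from the carousel's axis. It rides round with the cup.
- wheel: the same spare wheel; origin at the centre of its underside
- sensor_eye (a point): point midway between the sensor's eyes, 62 mm above the desk, 150 mm from the carousel's axis. Its x axis is the line of sight, level, pointing at the carousel's axis; y is level, to the side. The wheel is squarely in front when its centre lies over this x axis, 75 mm ahead of the eyes, to within about 10 mm sideways.
- sensor: distance sensor: white box 56 mm wide with two round eyes side by side, on a bracket fixed to the desk just outside the rim, on the robot's side of the carousel; 78 mm high, from 149 to 188 mm from the axis. Where round the rim it stands varies. Origin on the carousel's axis at desk height, axes as sensor_eye
- gear: grey toothed gear lying in a cup, 55 mm across, 14 mm thick; origin at the centre of its underside
- caster: ball caster in a cup: grey round base 50 mm across with a steel ball on top, 39 mm high; origin at the centre of its underside
- block: white square sensor block in a cup, 36 x 36 mm, 35 mm high with one round eye on top; origin at the centre of its underside
- motor: upright white round motor in a cup, 46 mm across, 46 mm high with a square grey top; origin at the centre of its underside
- rover: small wheeled kit rover standing on the desk to the left, about 150 x 150 mm, 82 mm high; bystander; origin below its middle at desk height
- mouse: black computer mouse on the desk to the right, about 80 x 62 mm, 32 mm high; bystander; origin at desk height under its rear half
- mug: white mug beyond the carousel to the left, 80 mm across, 92 mm high; bystander; origin at the centre of its underside
- pencilbox: flat pencil box on the desk to the right, 75 x 190 mm, 30 mm high; bystander; origin at the centre of its underside

How it is judged:
On the way, in this order (a step that is already met when the one before it is completed fails the run):
1. the fingers push the carousel (contact force between the fingers and carousel above 0.2 N), for 0.02 s.
2. the spare wheel comes to stand in front of the sensor (y of wheel_center in the frame of sensor_eye between -0.01 and 0.01 m and x of wheel_center in the frame of sensor_eye below 0.09 m), for 0.2 s.
At the end, for the whole second after the job is handed in: Wheel centre within 10 mm sideways of the sensor's line of sight, 60 to 90 mm ahead of its eyes; carousel at rest (under 0.05 rad/s); every part still down in its cup (raised under 8 mm); rover, mouse, mug and pencil box within 20 mm of where they were (all of step 2 and x of wheel_center in the frame of sensor_eye above 0.06 m and angular speed of carousel below 0.05 rad/s and height (world z) of wheel_center below 0.062 m and height (world z) of each of gear, caster, block, motor below 0.048 m and horizontal distance between each of wheel_center, gear, caster, block, motor and carousel below 0.09 m and distance of each of rover, mouse, mug, pencilbox from where it was at the start of the episode below 0.02 m); the robot touches nothing.
It fails at once if a part is lifted (12 mm) out of its cup (not (height (world z) of wheel_center below 0.066 m) or not (height (world z) of gear below 0.052 m) or not (height (world z) of caster below 0.052 m) or not (height (world z) of block below 0.052 m) or not (height (world z) of motor below 0.052 m)).
It fails at once if the robot touches a part in a cup (over 1 N) or the sensor (over 3 N) (contact force between any of the fingers, the arm and wheel above 1 N or contact force between any of the fingers, the arm and gear above 1 N or contact force between any of the fingers, the arm and caster above 1 N or contact force between any of the fingers, the arm and block above 1 N or contact force between any of the fingers, the arm and motor above 1 N or contact force between any of the fingers, the arm and sensor above 3 N).
It fails at once if the carousel is pinched or shoved hard (over 35 N) (contact force between any of the fingers, the arm and carousel above 35 N).
It fails at once if the carousel is spun fast (over 3 rad/s) (angular speed of carousel above 3 rad/s).
It fails at once if a bystander on the desk is moved over 20 mm (distance of any of rover, mouse, mug, pencilbox from where it was at the start of the episode above 0.02 m).
It also fails if it takes over 51 s, if anything falls off the work surface, if the arm or the gripper's body presses on something with over 40 N, if the wrist force passes 120 N, or if a joint passes its speed limit or range.

ROBOT

A 6-joint arm with a two-finger parallel gripper is mounted at the origin on the work surface. World frame = base frame: x ahead of the robot, y to its left, z up, the work surface at z = 0. Lengths are in m, angles in rad, forces in N, time in s.
With the tool pointing down it reaches from about 0.275 to 0.85 m from the base axis. Payload 19 kg.
Tool frame: the origin (TCP) lies on the centre line of the jaws, within the pads' length; the fingertips stand arm.finger_overhang ahead of it and the grasp point (between the pads) lies 5 mm behind it (arm.finger_overhang is the distance from the TCP to the fingertips, in m); z points along the fingers, x is the direction in which the jaws open and shut, and the axes are right-handed (so a half turn about z gives the same grasp; the last joint's range is limited). The gripper opens to 85 mm and grips with 20 to 120 N. Pads are 22 mm wide; open, the fingers measure 114 mm over their backs; the gripper's body (76 mm by 85 mm) begins 54 mm behind the grasp point. The pads swing forward as they close: fully open they stand 13 mm farther back than shut.
Start: joints at [-1.484, 0.15, 1.437, -0, 1.554, -0.134], TCP at [0.126, -0.561, 0.245] pointing down, gripper open.
Joint ranges: [-2.8, 2.8], [-0.68, 2.1], [0.12, 2.68], [-1.39, 4.53], [0.16, 2.79], [-2.81, 2.81]. Speed limits (rad/s): [1.89, 1.89, 2.22, 3.01, 3.01, 3.01].

INTERFACE

Orientations are given as a unit quaternion [x, y, z, w].
In Python, from bench import arm gives the robot as it stands.
- The arm moves only by the tool step_arm, never from a script. Its argument "increments" is a list of rows, each a list of 7 numbers: the turn, a rotation vector about the world's x, y, z in rad, then the shift along the world's x, y, z in cm, then the finger opening in cm, from 0 to 8.54. In form: [[rx, ry, rz, x, y, z, fingers], ...]. A call has 1 to 12 rows; each row shifts and turns the pose as measured when the row begins; what a row does not reach is not made up. A row lasts 1/8 s, in which the tool goes at most 62.5 mm and 10.7 degrees, less where a joint would pass 70% of its speed; a pose out of reach is approached as far as the arm can. A call with a gripper value outside its range is refused whole. The fingers move at their own pace and stop on an object; "force" is the grip in N (left out, the last holds). Time passes only in rows, so rows that do not move let the fingers close. It gives the time, the measured TCP pose, the force and the opening at its end, in the units of the state.
- arm.get_obs(): the state, without advancing time (a new reading comes with each control period).
- arm.get_image(name): name is "scene" or "side" or "wrist"; returns a dict with "image" (384x512x3 uint8, red, green, blue), "z_map" (384x512 float32, m along the optical axis (not along the pixel's ray), 0 where there is no reading), "camera_matrix" (3x3 intrinsics, pixels), "pose" (4x4, takes a point from camera to world coordinates). Camera axes: x right, y down, z forward; pixel columns grow to the right and rows downward; lengths in m; the calibration is good to about 2 mm. A picture is of the moment at which its call begins.
- arm.hand_in(): hands the job in, once; it reports no verdict.
Trained networks look in a picture, given as the dict that the camera call returned (one of the last four; its "shot" number tells which), for a name from the list of things; names that differ only in an ending like _2 or _b are one class to them, and where a whole thing is asked for, a point or a joint stands for the part that bears it (a point fixed in the world has none). Each returns a list of dicts, best first, with "confidence" (0 to 1); they miss things now and then, are a little off and sometimes report something else, mostly with a low value. They report only what shows in the picture. A call takes as long as a camera call.
- arm.trace(picture, label): "pixels" (384x512 bool, what is visible of it) and "xy" ([column, row] in pixels, amid what is visible of it).
- arm.mark_of(picture, label): "xy" ([column, row] in pixels: a listed point, or the origin of a listed thing).
The state is a dict: "t": time; "joint_positions": joint angles; "dq": joint speeds; "joint_torque": joint torques, N m; "tcp_pos": TCP position; "tool_rot": TCP orientation; "contact_force": force on the tool from outside, world axes, zero at the start; "ft_torque": the same for the moment, N m; "opening": finger opening in m.
Only numpy, scipy, OpenCV 4.12 (cv2) and the standard library are available. Lean on these libraries where they do the work, as an engineer would, in place of code of your own. Each camera call takes 0.05 s, during which the arm holds its last target. There are 200 camera calls.

## Working session

There is one attempt and no reset: what is moved stays moved. The work goes in short steps, Python scripts to look and compute and a tool call to move; the robot and the scene stay as the last step left them, time stands still between calls to the robot, and variables do not carry over. Pictures are saved under pics/ and viewed, about 8 in all and at most 12, crops included, and the job is handed in when it is done.

Besides the shell and the picture viewer there is one more tool, called after "Emit:" by a JSON object that holds its "op" and its "data". step_arm: Moves the arm, as the interface text tells. Its arguments: {"type":"object","properties":{"increments":{"type":"array","items":{"type":"array","items":{"type":"number"}}},"force":{"type":"number"}},"required":["increments"]}

```bash
mkdir -p pics; cat > h.py <<'E'
import numpy as np, cv2
from bench import arm
def ray(p,xy):
    K=p["camera_matrix"];T=p["pose"]
    d=T[:3,:3]@np.linalg.solve(K,[xy[0],xy[1],1.]);return T[:3,3],d
def atz(p,xy,z):
    o,d=ray(p,xy);return o+d*(z-o[2])/d[2]
def depth(p,xy):
    o,d=ray(p,xy);c,r=int(round(xy[0])),int(round(xy[1]));return o+d*p["z_map"][r,c]
def save(p,n): cv2.imwrite(f"pics/{n}.png",p["image"][:,:,::-1])
E
python3 - <<'E'
from h import *
H=dict(wheel_center=.054,sensor_eye=.062,post0=.072,cup0=.04,carousel=0,sensor=0,gear=.04,caster=.04,block=.04,motor=.04,rover=0,mug=0,mouse=0,pencilbox=0)
ims=[]
for n in("scene","side"):
    p=arm.get_image(n);ims.append(p["image"])
    print(n,p["pose"][:3,3].round(3))
    for k,z in H.items():
        for r in arm.mark_of(p,k)[:2]:
            print(k,round(r["confidence"],2),np.round(r["xy"]),atz(p,r["xy"],z).round(3),depth(p,r["xy"]).round(3))
for n,i in zip("ab",ims): cv2.imwrite(f"pics/{n}.png",i[:,:,::-1])
print(arm.finger_overhang,arm.get_obs())
E
```

```text
scene [ 1.517 -0.166  1.017]
wheel_center 0.82 [301. 199.] [0.548 0.128 0.054] [0.561 0.124 0.067]
sensor_eye 0.7 [108. 192.] [ 0.408 -0.409  0.062] [ 0.367 -0.418  0.027]
sensor_eye 0.63 [276. 193.] [0.517 0.063 0.062] [0.513 0.063 0.059]
post0 0.89 [287. 232.] [0.679 0.056 0.072] [0.644 0.065 0.032]
cup0 0.93 [273. 191.] [0.485 0.061 0.04 ] [0.514 0.055 0.067]
carousel 0.6 [279. 221.] [0.566 0.062 0.   ] [0.593 0.055 0.028]
gear 0.52 [297. 227.] [0.636 0.093 0.04 ] [0.648 0.09  0.053]
caster 0.75 [271. 190.] [0.479 0.056 0.04 ] [0.511 0.049 0.071]
caster 0.51 [253. 210.] [ 0.549 -0.011  0.04 ] [ 0.563 -0.013  0.054]
block 0.75 [269. 228.] [0.625 0.018 0.04 ] [0.645 0.014 0.062]
motor 0.65 [277. 191.] [0.487 0.073 0.04 ] [0.512 0.067 0.064]
rover 0.63 [252. 212.] [ 0.515 -0.008  0.   ] [ 0.566 -0.016  0.051]
rover 0.57 [402. 185.] [0.497 0.462 0.   ] [0.54  0.436 0.043]
mug 0.55 [381. 234.] [0.675 0.326 0.   ] [0.714 0.303 0.047]
mouse 0.66 [301. 198.] [0.489 0.147 0.   ] [0.554 0.127 0.065]
pencilbox 0.64 [106. 256.] [ 0.599 -0.422  0.   ] [ 0.625 -0.415  0.028]
pencilbox 0.49 [109
[... 1113 characters left out ...]
7  0.033]
0.014 {'t': 1.5, 'joint_positions': array([-1.48398782e+00,  1.50484956e-01,  1.43740531e+00,  2.20273415e-05,
        1.55382688e+00, -1.34005820e-01]), 'dq': array([-0.00122249, -0.00070645, -0.00198464, -0.00022467,  0.00117583,
        0.00092321]), 'joint_torque': array([-1.65450801e-03, -7.12796474e+01, -5.71046555e+01, -3.08604758e-04,
        1.37812447e-03,  6.99460475e-05]), 'tcp_pos': array([ 0.1259196 , -0.56100264,  0.24527249]), 'tool_rot': array([ 7.80712457e-01, -6.24890435e-01, -3.49950130e-05, -5.26412561e-05]), 'contact_force': array([0.49488983, 0.59069086, 0.24164241]), 'ft_torque': array([-0.02693925, -0.02915949, -0.021131  ]), 'opening': 0.08511493458820453}
```

View pics/a.png

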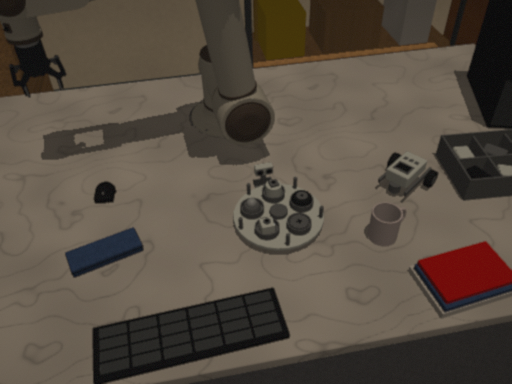

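View pics/b.png

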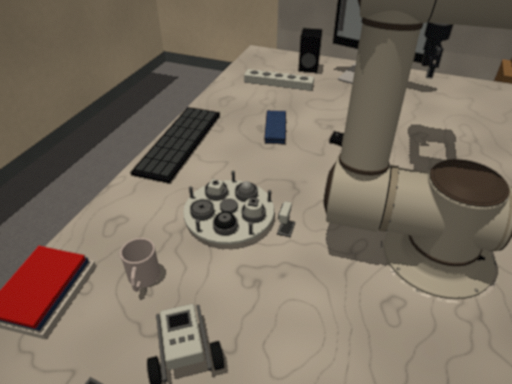

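The scene view shows the carousel at about (279,215) with the sensor at (263,175) and the wheel at (301,199). In the side view the carousel is at (228,210), the sensor at (286,215) and the wheel at (227,222). I'll zoom in on both to pick out the posts.

```bash
python3 - <<'E'
import cv2,numpy as np
a=cv2.imread("pics/a.png")[155:255,220:335];b=cv2.imread("pics/b.png")[160:255,175:305]
f=lambda i:cv2.convertScaleAbs(cv2.resize(i,None,fx=6,fy=6,interpolation=cv2.INTER_CUBIC),alpha=1.5)
cv2.imwrite("pics/a6.png",f(a));cv2.imwrite("pics/b6.png",f(b))
E
```

```text
(no output)
```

View pics/a6.png

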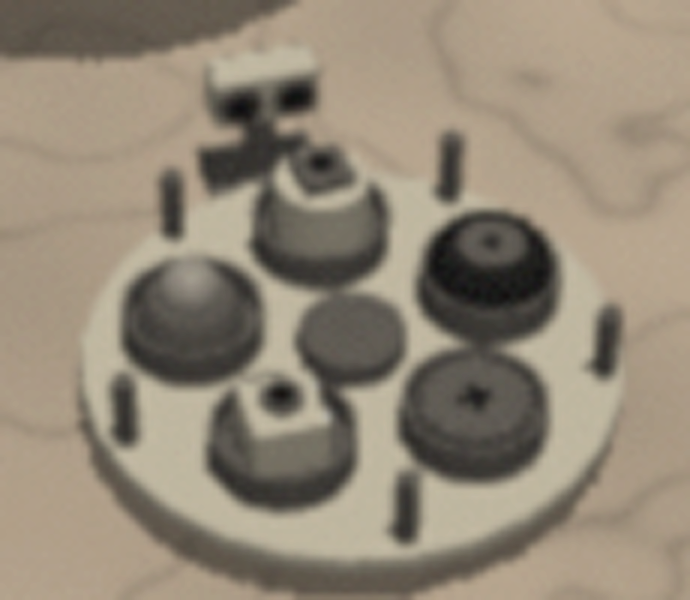

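View pics/b6.png

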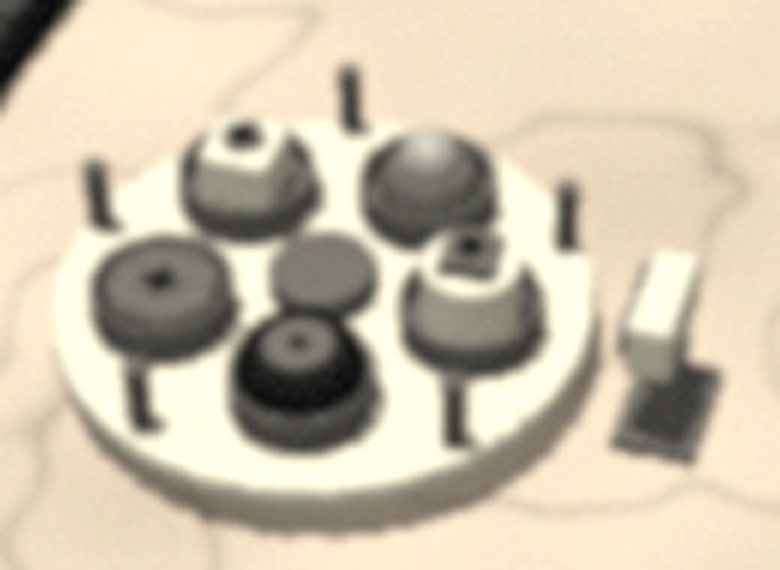

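```bash
cat > m.py <<'E'
from h import *
from scipy.optimize import least_squares
S=arm.get_image("scene");D=arm.get_image("side")
u=lambda a,o:(np.array(a,float)+.5)/6-.5+o
s=lambda *a:u(a,np.array([220,155]));d=lambda *a:u(a,np.array([175,160]))
ps=[atz(S,s(*q),.072) for q in [(172,174),(452,137),(609,311),(407,475),(124,379)]]
pd=[atz(D,d(*q),.072) for q in [(96,165),(349,69),(568,185)]]
for n,P,c,h,w in(("scene",S,s,(352,325),(490,240)),("side",D,d,(327,272),(298,343))):
    print(n,"hub",atz(P,c(*h),.048),"wheel",atz(P,c(*w),.068))
a,b=(ray(S,s(352,325)),ray(D,d(327,272)))
t=np.linalg.lstsq(np.c_[a[1],-b[1]],b[0]-a[0],rcond=None)[0];print("hub tri",a[0]+a[1]*t[0],b[0]+b[1]*t[1])
for n,L in(("scene",ps),("side",pd)):
    L=np.array(L)[:,:2];c=np.array([.567,.06])
    f=lambda x:np.hypot(*(L-x).T)-.118
    c=least_squares(f,c).x;print(n,"centre",c.round(4),"res",f(c).round(4),"ang",np.degrees(np.arctan2(*(L-c).T[::-1])).round(1),"\n",L.round(3))
print("eyes",atz(S,s(240,105),.062),atz(S,s(296,97),.062),depth(S,s(240,105)),depth(S,s(296,97)))
# sensor white top z=.078 : corners in scene / side
print("top scene",[atz(S,s(*q),.078)[:2].round(3) for q in[(212,65),(312,50),(318,78),(212,98)]])
print("top side",[atz(D,d(*q),.078)[:2].round(3) for q in[(656,253),(697,257),(668,345),(625,333)]])
for P in(S,D):
  for r in arm.trace(P,"sensor")[:2]: print(r["confidence"],r["xy"],atz(P,r["xy"],.05))
E
python3 m.py
```

```text
scene hub [0.56576838 0.05783337 0.048     ] wheel [0.54379153 0.12895516 0.068     ]
side hub [0.56196171 0.06239505 0.048     ] wheel [0.54564115 0.12889892 0.068     ]
hub tri [0.56295833 0.05849372 0.04513762] [0.56353024 0.05918208 0.04473498]
scene centre [0.5668 0.0576] res [-0.0009 -0.0007 -0.0007 -0.0009 -0.0005] ang [-145.1  142.9   70.9   -1.2  -72.9] 
 [[ 0.471 -0.009]
 [ 0.473  0.128]
 [ 0.605  0.169]
 [ 0.684  0.055]
 [ 0.601 -0.055]]
side centre [0.5652 0.0585] res [-0.0003  0.0002 -0.0003] ang [  -1.   -72.7 -144.6] 
 [[ 0.683  0.056]
 [ 0.6   -0.054]
 [ 0.469 -0.01 ]]
eyes [0.41622274 0.03441676 0.062     ] [0.41615853 0.0629082  0.062     ] [0.42075645 0.03359261 0.06593292] [0.41795488 0.06253517 0.06355822]
top scene [array([0.402, 0.023]), array([0.401, 0.074]), array([0.423, 0.073]), array([0.427, 0.019])]
top side [array([0.414, 0.027]), array([0.396, 0.023]), array([0.391, 0.082]), array([0.41 , 0.082])]
0.77 [264.8, 173.4] [0.41173348 0.05111435 0.05      ]
0.79 [284.7, 220.6] [0.39719893 0.06816213 0.05      ]
0.4 [181.0, 344.3] [0.48347364 0.48191747 0.05      ]
```

The geometry is consistent. The centre is about (0.566, 0.058) and the posts sit at −145, 143, 71, −1 and −73°. The wheel is at 107° and the sensor at about 182.5°, so the carousel must turn about +75°. I'll push the −1° post counter-clockwise with closed fingers, on the far side, clear of the sensor.

Emit:
{"op": "step_arm", "data": {"increments": [[0,0,-0.046,3.6,3.7,0,0],[0,0,-0.046,3.6,3.7,0,0],[0,0,-0.046,3.6,3.7,0,0],[0,0,-0.046,3.6,3.7,0,0],[0,0,-0.046,3.6,3.7,0,0],[0,0,-0.046,3.6,3.7,0,0],[0,0,-0.046,3.6,3.7,0,0],[0,0,-0.046,3.6,3.7,0,0],[0,0,-0.046,3.6,3.7,0,0],[0,0,-0.046,3.6,3.7,0,0],[0,0,-0.046,3.6,3.7,0,0],[0,0,-0.046,3.6,3.7,0,0]], "force": 20}}

```text
t: 3.2
tcp_pos: [0.5671, -0.1029, 0.246]
tool_rot: [-0.571, 0.821, -0.002, 0.0]
contact_force: [0.8, -0.8, 1.5]
opening: -0.0001
```

Emit:
{"op": "step_arm", "data": {"increments": [[0,0,0.006,2.9,3.0,-2,0],[0,0,0.006,2.9,3.0,-2,0],[0,0,0.006,2.9,3.0,-2,0],[0,0,0.006,2.9,3.0,-2,0],[0,0,0,0,0,0,0]]}}

```text
t: 3.82
tcp_pos: [0.6881, 0.0247, 0.1625]
tool_rot: [-0.582, 0.813, -0.002, 0.0]
contact_force: [0.3, -0.6, -0.6]
opening: 0.0001
```

```bash
python3 - <<'E'
from h import *
o=arm.get_obs();print(o["t"],o["tcp_pos"],o["joint_positions"].round(2),np.degrees(2*np.arctan2(o["tool_rot"][1],o["tool_rot"][0])))
p=arm.get_image("wrist");q=arm.get_image("scene")
f=lambda i:cv2.convertScaleAbs(i[:,:,::-1],alpha=1.5)
c=cv2.resize(q["image"][115:265,200:340],(378,405),interpolation=2)
im=np.zeros((405,790,3),np.uint8);im[:307,:410]=f(cv2.resize(p["image"],(410,307)));im[:,412:]=f(c);cv2.imwrite("pics/c.png",im)
E
```

```text
3.825 [0.68810049 0.02465882 0.16250788] [-0.07  0.42  1.26 -0.    1.46  1.82] 251.24918057820653
```

View pics/c.png

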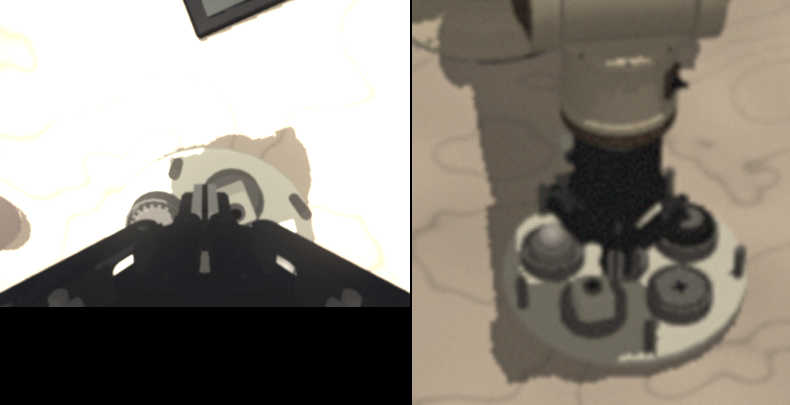

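The fingers, at (615,265) in the composite, stand above the gap just clockwise of the post at (652,335). I'm lowering them.

Emit:
{"op": "step_arm", "data": {"increments": [[0,0,0,-0.6,-0.8,-2,0],[0,0,0,0,-0.1,-2,0],[0,0,0,0,0,-2,0],[0,0,0,0,0,-2,0],[0,0,0,0,0,-1.5,0],[0,0,0,0,0,-0.8,0],[0,0,0,0,0,0,0]]}}

```text
t: 4.8
tcp_pos: [0.6813, 0.0093, 0.0628]
tool_rot: [-0.58, 0.815, -0.006, 0.004]
contact_force: [-0.6, -0.2, 0.7]
opening: 0.0002
```

```bash
cat > plan.py <<'E'
from h import *
import sys
# polar pose of the tool about the carousel axis; rows to the wanted finger angle
c=np.array([.566,.058]);o=arm.get_obs();P=o["tcp_pos"];r=P[:2]-c
ph=np.degrees(np.arctan2(r[1],r[0]));yaw=np.degrees(2*np.arctan2(o["tool_rot"][1],o["tool_rot"][0]))
print("t",o["t"],"phi",ph.round(1),"r",np.hypot(*r).round(4),"z",P[2].round(4),"yaw-(phi-90)",((yaw-ph+90+180)%360-180).round(1),"F",o["contact_force"].round(1))
if len(sys.argv)>1:
    tgt,n=float(sys.argv[1]),int(sys.argv[2]);a=np.radians(np.linspace(ph,tgt,n+1))
    w=c+.124*np.c_[np.cos(a),np.sin(a)];w[0]=P[:2]
    print(np.round(np.diff(w,axis=0)*100,2).tolist(),"rz",(np.diff(a)[0]).round(3))
E
python3 plan.py 11 12
```

```text
t 4.8 phi -22.9 r 0.1251 z 0.0628 yaw-(phi-90) 3.8 F [-0.6 -0.2  0.7]
[[0.12, 0.61], [0.2, 0.58], [0.17, 0.59], [0.14, 0.6], [0.11, 0.6], [0.08, 0.61], [0.05, 0.61], [0.02, 0.61], [-0.01, 0.61], [-0.04, 0.61], [-0.07, 0.61], [-0.1, 0.6]] rz 0.049
```

Emit:
{"op": "step_arm", "data": {"increments": [[0,0,0.045,0.15,0.6,-0.1,0],[0,0,0.045,0.2,0.6,-0.1,0],[0,0,0.045,0.17,0.6,0,0],[0,0,0.045,0.14,0.6,0,0],[0,0,0.045,0.11,0.6,0,0],[0,0,0.045,0.08,0.6,0,0],[0,0,0.045,0.05,0.6,0,0],[0,0,0.045,0.02,0.6,0,0]]}}

```text
t: 5.8
tcp_pos: [0.6938, 0.0612, 0.0663]
tool_rot: [0.726, -0.688, 0.007, -0.008]
contact_force: [-0.2, -0.5, 0.6]
opening: -0.0002
```

```bash
python3 plan.py 40 12
```

```text
t 5.8 phi 1.4 r 0.1278 z 0.0663 yaw-(phi-90) 1.6 F [-0.2 -0.5  0.6]
[[-0.42, 0.68], [-0.08, 0.69], [-0.11, 0.69], [-0.15, 0.68], [-0.19, 0.67], [-0.23, 0.66], [-0.26, 0.64], [-0.3, 0.63], [-0.33, 0.61], [-0.37, 0.59], [-0.4, 0.57], [-0.43, 0.54]] rz 0.056
```

```bash
cat > look.py <<'E'
from h import *
import sys
a=arm.get_image("scene")["image"][155:255,220:335];b=arm.get_image("side")["image"][160:255,175:305]
f=lambda i,s:cv2.convertScaleAbs(cv2.resize(i[:,:,::-1],None,fx=s,fy=s,interpolation=2),alpha=1.5)
A,B=f(a,3.2),f(b,3.2);h=max(len(A),len(B));pad=lambda i:np.vstack([i,np.zeros((h-len(i),i.shape[1],3),np.uint8)])
cv2.imwrite(f"pics/{sys.argv[1]}.png",np.hstack([pad(A),pad(B)]))
E
python3 look.py d
```

```text
(no output)
```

View pics/d.png

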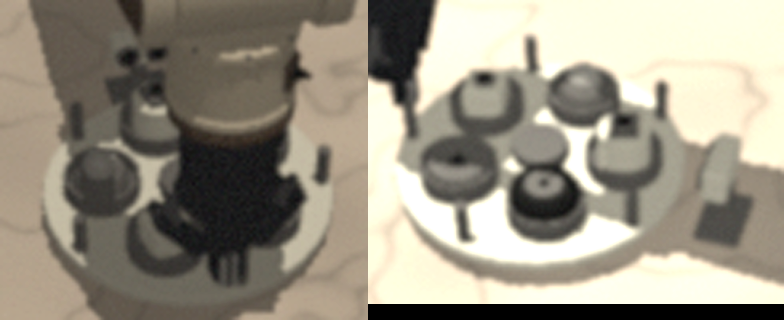

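In the side view (right half) the post at (411,120) is right in front of the fingertips at (402,95). The wheel has moved from (527,183) to (543,183), so the push works. I'll continue and trim the radius and height.

Emit:
{"op": "step_arm", "data": {"increments": [[0,0,0.05,-0.3,0.6,-0.25,0],[0,0,0.05,-0.25,0.6,-0.25,0],[0,0,0.05,-0.25,0.6,-0.1,0],[0,0,0.05,-0.25,0.6,-0.1,0],[0,0,0.05,-0.25,0.6,-0.1,0],[0,0,0.05,-0.25,0.6,-0.1,0],[0,0,0.05,-0.28,0.6,-0.1,0],[0,0,0.05,-0.3,0.6,-0.1,0]]}}

```text
t: 6.9
tcp_pos: [0.6746, 0.1102, 0.0594]
tool_rot: [0.851, -0.525, 0.009, -0.011]
contact_force: [1.5, -1.0, 0.4]
opening: -0.0002
```

```bash
python3 plan.py 55 12
```

```text
t 6.9 phi 25.7 r 0.1205 z 0.0594 yaw-(phi-90) 0.9 F [ 1.5 -1.   0.4]
[[0.07, 0.62], [-0.26, 0.46], [-0.28, 0.45], [-0.3, 0.44], [-0.32, 0.42], [-0.33, 0.41], [-0.35, 0.4], [-0.37, 0.38], [-0.38, 0.36], [-0.4, 0.35], [-0.41, 0.33], [-0.43, 0.31]] rz 0.043
```

Emit:
{"op": "step_arm", "data": {"increments": [[0,0,0.043,0,0.6,0.03,0],[0,0,0.043,-0.15,0.55,0.03,0],[0,0,0.043,-0.25,0.47,0,0],[0,0,0.043,-0.28,0.45,0,0],[0,0,0.043,-0.3,0.44,0,0],[0,0,0.043,-0.32,0.42,0,0],[0,0,0.043,-0.33,0.41,0,0],[0,0,0.043,-0.35,0.4,0,0],[0,0,0.043,-0.37,0.38,0,0],[0,0,0.043,-0.38,0.36,0,0]]}}

```text
t: 8.15
tcp_pos: [0.6479, 0.1579, 0.0619]
tool_rot: [0.947, -0.321, 0.007, -0.014]
contact_force: [1.0, -0.9, 0.9]
opening: -0.0
```

```bash
python3 plan.py 62 6; python3 - <<'E'
from h import *
c=np.array([.566,.058])
for n in("scene","side"):
    p=arm.get_image(n)
    for r in arm.mark_of(p,"wheel_center")[:1]:
        w=atz(p,r["xy"],.054)[:2]-c;print(n,r["confidence"],np.hypot(*w),np.degrees(np.arctan2(w[1],w[0])))
E
python3 look.py e
```

```text
t 8.15 phi 50.7 r 0.1292 z 0.0619 yaw-(phi-90) 1.9 F [ 1.  -0.9  0.9]
[[-0.65, -0.15], [-0.33, 0.24], [-0.34, 0.23], [-0.34, 0.22], [-0.35, 0.21], [-0.36, 0.2]] rz 0.033
scene 0.82 0.07274529610393966 168.26826508701228
side 0.68 0.08680000680612811 168.53417719654206
```

View pics/e.png

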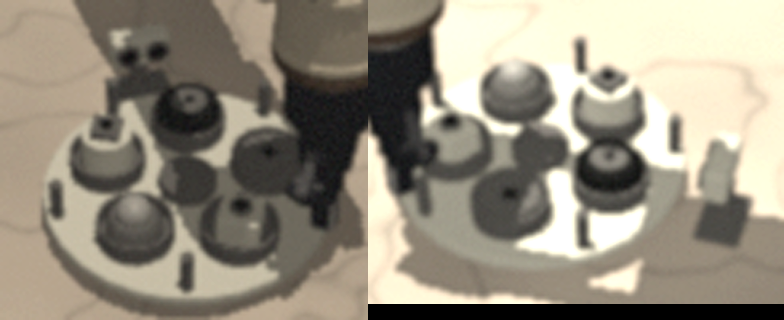

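The wheel is now at about 168°, in scene (187,115) and side (610,170) of the composite, one short push from the sensor at about 182.5°. I'm continuing, and pulling the radius back in.

Emit:
{"op": "step_arm", "data": {"increments": [[0,0,0.033,-0.45,0.1,0,0],[0,0,0.033,-0.45,0.15,0,0],[0,0,0.033,-0.4,0.2,0,0],[0,0,0.033,-0.35,0.2,0,0],[0,0,0.033,-0.35,0.2,0,0],[0,0,0,0,0,0,0]]}}

```text
t: 9.2
tcp_pos: [0.6266, 0.1665, 0.0618]
tool_rot: [0.971, -0.237, 0.006, -0.015]
contact_force: [0.2, -0.3, -0.6]
opening: -0.0002
```

```bash
python3 plan.py 64 4; cat > ck.py <<'E'
from h import *
c=np.array([.566,.058])
for n in("scene","side"):
    p=arm.get_image(n)
    for k,z in(("wheel_center",.054),("sensor_eye",.062)):
      for r in arm.mark_of(p,k)[:1]:
        w=atz(p,r["xy"],z)[:2]-c;print(n,k,np.round(r["xy"]),round(r["confidence"],2),np.hypot(*w).round(3),(np.degrees(np.arctan2(w[1],w[0]))%360).round(1))
E
python3 ck.py
```

```text
t 9.2 phi 60.8 r 0.1243 z 0.0618 yaw-(phi-90) 1.7 F [ 0.2 -0.3 -0.6]
[[-0.17, 0.06], [-0.15, 0.08], [-0.15, 0.08], [-0.15, 0.08]] rz 0.014
scene wheel_center [273. 192.] 0.69 0.066 180.7
scene sensor_eye [264. 174.] 0.56 0.138 185.9
side wheel_center [252. 213.] 0.54 0.081 166.4
side sensor_eye [282. 212.] 0.88 0.156 182.7
```

Emit:
{"op": "step_arm", "data": {"increments": [[0,0,0.02,-0.25,0.12,0,0],[0,0,0.02,-0.25,0.12,0,0],[0,0,0.02,-0.25,0.12,0,0],[0,0,0,0,0,0,0]]}}

```text
t: 10.0
tcp_pos: [0.6191, 0.1701, 0.0618]
tool_rot: [0.978, -0.207, 0.006, -0.015]
contact_force: [0.4, -1.0, 1.0]
opening: -0.0001
```

```bash
python3 plan.py; python3 - <<'E'
from h import *
S=arm.get_image("scene")
cv2.imwrite("pics/f.png",cv2.convertScaleAbs(cv2.resize(S["image"][155:255,220:335,::-1],None,fx=6,fy=6,interpolation=2),alpha=1.5))
E

```

```text
t 10.0 phi 64.6 r 0.124 z 0.0618 yaw-(phi-90) 1.5 F [ 0.4 -1.   1. ]
```

View pics/f.png

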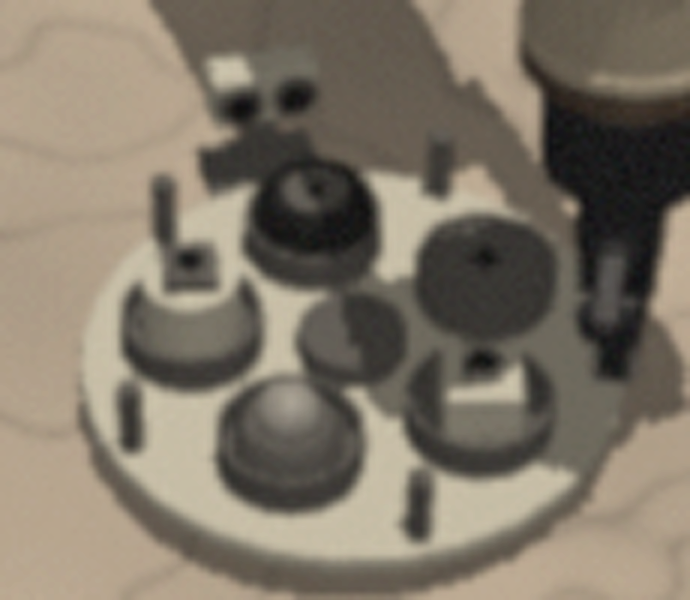

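The wheel's hub is at (316,188), in line between the carousel hub and the sensor eyes at (240,105) and (296,97). I'll get the angles from the post tops, measured against the same-camera sensor estimate.

```bash
python3 - <<'E'
from h import *
S=arm.get_image("scene");c=np.array([.5668,.0576])
s=lambda a:(np.array(a,float)+.5)/6-.5+np.array([220,155])
an=lambda q,z:(lambda w:(np.hypot(*w).round(4),(np.degrees(np.arctan2(w[1],w[0]))%360).round(1)))(atz(S,s(q),z)[:2]-c)
for q in[(164,181),(440,140),(417,475),(130,387)]:print(an(q,.072))
print("wheel",an((314,190),.068),"eye L/R",an((240,105),.062),an((296,97),.062),"mid",an((268,101),.062))
E
```

```text
(np.float64(0.1165), np.float64(218.0))
(np.float64(0.1129), np.float64(145.2))
(np.float64(0.1179), np.float64(0.9))
(np.float64(0.1175), np.float64(289.9))
wheel (np.float64(0.0747), np.float64(181.5)) eye L/R (np.float64(0.1524), np.float64(188.8)) (np.float64(0.1507), np.float64(178.0)) mid (np.float64(0.1509), np.float64(183.4))
```

The wheel is at 181.5–182° and the sensor at 182.5–183.4°, which is about 2 mm sideways. I'm backing off away from the post, then moving up and clear.

Emit:
{"op": "step_arm", "data": {"increments": [[0,0,0,0.5,-0.2,0,0],[0,0,0,0.6,-0.25,0,0],[0,0,0,0.2,0,1.5,0],[0,0,0,0,0,3,0],[0,0,0,0,0,4,0],[0,0,0,0,0,4,0],[0,0,0,1,-2,3,0],[0,0,0,1,-3,1,0],[0,0,0,0,-4,0,0],[0,0,0,0,-4,0,0],[0,0,0,0,-4,0,0],[0,0,0,0,0,0,0]]}}

```text
t: 11.6
tcp_pos: [0.6539, -0.0103, 0.2435]
tool_rot: [0.978, -0.207, 0.01, -0.015]
contact_force: [0.3, -0.1, 0.0]
opening: -0.0002
```

Emit:
{"op": "step_arm", "data": {"increments": [[0,0,0,-1,-4,0,0],[0,0,0,-2,-4,0,0],[0,0,0,-2,-4,0,0],[0,0,0,-2,-4,0,0],[0,0,0,-2,-4,0,0],[0,0,0,0,-4,0,0],[0,0,0,0,0,0,0],[0,0,0,0,0,0,0]]}}

```text
t: 12.6
tcp_pos: [0.5621, -0.2522, 0.2506]
tool_rot: [0.979, -0.205, 0.013, -0.016]
contact_force: [0.6, 0.8, 0.1]
opening: -0.0001
```

```bash
python3 plan.py; python3 ck.py; python3 - <<'E'
from h import *
S=arm.get_image("side");s=arm.get_image("scene")["image"]
f=lambda i:cv2.convertScaleAbs(i[:,:,::-1],alpha=1.5)
A=f(cv2.resize(s[155:255,220:335],None,fx=3.4,fy=3.4,interpolation=2));B=f(cv2.resize(S["image"],(400,300)))
im=np.zeros((340,400+A.shape[1],3),np.uint8);im[:len(A),:A.shape[1]]=A;im[:300,A.shape[1]:]=B
cv2.imwrite("pics/g.png",im)
E
```

```text
t 12.6 phi -90.7 r 0.3102 z 0.2506 yaw-(phi-90) 157.0 F [0.6 0.8 0.1]
scene wheel_center [270. 190.] 0.74 0.073 186.4
side wheel_center [254. 208.] 0.69 0.076 181.1
side sensor_eye [283. 213.] 0.63 0.158 181.9
```

View pics/g.png

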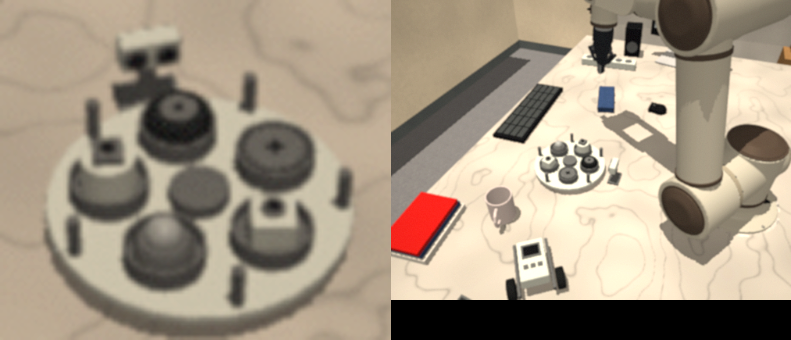

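The post tops and the wheel, at (179,107) in the composite, have not moved since release. All parts are in their cups, the bystanders are undisturbed and the arm is clear.

```bash
python3 -c "
from bench import arm
print(arm.hand_in())"
```

```text
the job is handed in; nothing more can be done
None
```

I turned the carousel about 75° counter-clockwise by pushing one rim post from the far side with closed fingertips. I then backed the fingers off the post, moved the arm clear and handed in; the hand-in gave no verdict.

- **Wheel position:** From picked image points, the wheel sits at about 181.5–182° round the axis and the sensor at about 182–183.4°. That is roughly 1–2 mm off the line of sight, against the 10 mm allowed, and about 75 mm ahead of the eyes.
- **Release:** The post and wheel pixels were the same before and after I let go, so the carousel stayed at rest.
- **Parts and desk items:** In the last pictures every part was down in its cup. The rover, mug, mouse and pencil box looked where they had been, though I did not measure them.
- **Force:** The measured tool force stayed under about 2 N at each reading.
- **Disagreement:** In the last check the network placed the wheel at 186.4° in the scene view and 181.1° in the side view. The scene value is about 3–4° from the sensor line, or 4–6 mm sideways, so it is still within tolerance. I trusted the post-based estimate more.

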